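# Set the stop gauge and hold the derailleur cage wound to it

### The arm

A 6-joint arm with a two-finger parallel gripper is mounted at the origin on the work surface. World frame = base frame: x ahead of the robot, y to its left, z up, the work surface at z = 0. Lengths are in m, angles in rad, forces in N, time in s.
With the tool pointing down it reaches from about 0.35 to 0.975 m from the base axis. Payload 4.9 kg.
Tool frame: the origin (TCP) lies midway between the tips of the shut fingers; the grasp point (between the pads) lies 19 mm behind it; z points along the fingers, y is the direction in which the jaws open and shut (so a half turn about z gives the same grasp; the last joint's range is limited). The gripper opens to 85 mm and grips with 20 to 120 N. Pads are 22 mm wide; open, the fingers measure 114 mm over their backs; the gripper's body (76 mm by 85 mm) begins 54 mm behind the grasp point. The pads swing forward as they close: fully open they stand 13 mm farther back than shut.
Start: joints at [-1.292, 0.053, 1.613, -0, 1.476, -0.119], TCP at [0.242, -0.576, 0.231] pointing down, gripper open.
Joint ranges: [-3.01, 3.01], [-1.01, 2.22], [0.06, 2.58], [-1.02, 4.17], [0.09, 2.62], [-3.14, 3.14]. Speed limits (rad/s): [2.57, 2.57, 3.14, 3.14, 3.14, 3.14].

### API

Orientations are given as a unit quaternion [w, x, y, z].
In Python, from plant import manip gives the robot as it stands. The module is installed in compiled form; this text tells all that it offers.
- The arm moves only by the tool move_arm, never from a script. Its argument "rows" is a list of rows, each an object of numbers: "tx", "ty", "tz": the shift along the tool's x, y, z in m; "ax", "ay", "az": the turn, a rotation vector about the tool's x, y, z in degrees; "jaw": the closure in counts, from 0 (fully open) to 255 (shut). In form: [{"tx": .., "ty": .., "tz": .., "ax": .., "ay": .., "az": .., "jaw": ..}, ...]. A call has 1 to 12 rows; each row shifts and turns the pose as measured when the row begins, along the tool's axes as they then stand; what a row does not reach is not made up. A row lasts 1/10 s, in which the tool goes at most 50 mm and 8.59 degrees, less where a joint would pass 70% of its speed; a pose out of reach is approached as far as the arm can. A call with a gripper value outside its range is refused whole. The fingers move at their own pace and stop on an object; the grip force is fixed at half the most. Time passes only in rows, so rows that do not move let the fingers close. It gives the time, the measured TCP pose, the force and the opening at its end, in the units of the state.
- manip.state(): the state, without advancing time (a new reading comes with each control period).
- manip.grab_frame(name): name is "scene" or "top" or "wrist"; returns a dict with "color" (384x512x3 uint8, red, green, blue), "intrinsics" (3x3 intrinsics, pixels), "dist_coeffs" ([k1, k2, p1, p2, k3] as OpenCV has them; the pictures are not rectified), "R" (3x3) and "t" (3): a world point X has camera coordinates R X + t. Camera axes: x right, y down, z forward; pixel columns grow to the right and rows downward; lengths in m; the calibration is good to about 2 mm. A picture is of the moment at which its call begins. There is no depth.
- manip.job_done(): hands the job in, once; it reports no verdict.
The state is a dict: "time": time; "joint_pos": joint angles; "joint_vel": joint speeds; "joint_efforts": joint torques, N m; "tool_pos": TCP position; "tool_rot": TCP orientation; "contact_force": force on the tool from outside, world axes, zero at the start; "ft_torque": the same for the moment, N m; "gripper_width": opening from 0.0 (shut) to 1.0 (fully open).
Only numpy, scipy, OpenCV 4.12 (cv2) and the standard library are available. Lean on these libraries where they do the work, as an engineer would, in place of code of your own. Each camera call takes 0.05 s, during which the arm holds its last target.

### The job

Take the stop gauge (the blade with the flat rectangular handle) out of the wooden rack, slide it blade down all the way into the slot of the block on the derailleur stand, and let go of it. Then push the derailleur's spring-loaded cage arm forward, anticlockwise seen from above, with the fingers until it is pressed against the gauge's blade, and finish while still holding it there, not touching the gauge. Leave everything else where it is.

Things in the scene. Friction and masses are not known exactly. Their poses are not given: they have to be found in the camera images.
- gauge_grip (a point): Centre of the stop gauge's handle, a flat rectangular dark wooden bar (36 mm wide along its x, 14 mm thick along its y, 32 mm tall), to be gripped across its thickness. 79 mm above the blade's lower end, 16 mm below the handle's top. x along the blade's width, z up. The gauge starts standing blade down in any one of the rack's three slots.
- gauge_foot (a point): Middle of the lower end of the gauge's blade.
- gauge: The stop gauge, 95 mm tall, 0.1 to 0.21 kg: a flat steel blade (40 mm wide, 4 mm thick, lowest 6 mm narrowed to 34 x 2.8 mm) under the wooden handle. Origin at the blade's lower end; axes as for gauge_grip. Seated in the stop block, its top is 105 mm above the table.
- rack: Fixed wooden block, 220 mm along its x, 50 mm along its y, 40 mm tall, with three slots in a row along its x at -70, 0 and +70 mm, each 46 mm along x by 6 mm wide, 30 mm deep. Origin: centre of its underside.
- stand: Fixed derailleur stand. Origin on the table below the pivot axis. Steel base plate 190 x 150 x 10 mm, its centre at x -20, y -20 mm. Pivot body on the axis, clamp post at x +56 mm, aluminium hanger tab joining them on top; highest point 82 mm. The cage arm swings level above the plate.
- pivot (a point): Point on the cage arm's vertical pivot axis, at the arm's mid height (57 mm above the table). Axes as those of stand.
- stop_block: Fixed grey slotted block on the base plate, below the arm's path: 64 mm along its x, 30 mm along its y, 30 mm tall. Origin: centre of its underside, 10 mm above the table. 64 to 72 mm from the pivot axis towards the stand's -x and 10 to 36 mm towards its -y; turned at most 0.1 rad from the stand.
- slot (a point): Centre of the slot's mouth, on top of the stop block, 40 mm above the table; axes as those of stop_block. The slot is 44 mm along x, 6.5 mm along y, and 30 mm deep, straight down to the base plate.
- cage_tip (a point): Centre of the wheel (32 mm across, 12 thick, jutting 3 mm past the plates) at the cage arm's outer end, 108 mm from the pivot axis; x points outward along the arm. The arm is two aluminium plates 26 mm wide, from 48 to 66 mm above the table, ending 124 mm from the axis. Push the side of this end with shut fingers; only base plate and stop block lie below.
- cage (a joint): Swing of the cage arm (rad), growing anticlockwise seen from above = forward. 0 is rest, where the arm points 120 degrees anticlockwise from the stand's x; a spring returns it there: about 2 N at the outer end to start, 4 to 6 N at the gauge. It meets the seated gauge at about 0.85 to 1.4 rad, depending on where the block is; with no gauge it goes on to 1.7.
- scraper: scraper with a round wooden handle (24 mm across, 30 mm tall), steel blade like the gauge's, standing in another slot of the rack, 2 mm lower overall; leave it alone
- filler_knife: filler knife with a small square wooden handle (14 x 14 mm, 26 mm tall), steel blade like the gauge's, standing in another slot of the rack, 6 mm lower overall; leave it alone
- tape: roll of card tape lying flat, 60 mm across, 22 mm high, between stand and rack; leave it alone
- bearing: steel bearing ring lying on the stand's base plate, 26 mm across, 10 mm high; leave it alone
- oil: white oil bottle, 44 mm across, 120 mm tall, at the far side; leave it alone
- cup: white mug, 72 mm across, 80 mm tall, at the far side; leave it alone
- driver: screwdriver with a black handle lying at the left side; leave it alone
- tin: plain steel tin, 56 mm across, 35 mm high, at the far side; leave it alone
Things that resemble listed ones, but are neither listed nor needed, are in the scene too. Leave any red look-alike of the gauge alone.

How it is judged:
On the way, in this order (a step that is already met when the one before it is completed fails the run):
1. the gauge stands fully home in the stop block's slot and is let go (horizontal distance between gauge_foot and stop_block below 0.006 m and z of gauge_foot in the frame of stop_block below 0.004 m and angle between gauge's own z axis and vertical below 0.15 rad and angle between the x axis of gauge and the x axis of stop_block, either way round below 0.2 rad and contact force between the fingers and gauge below 0.5 N), for 0.3 s.
2. the fingers press the cage arm against the gauge (contact force between cage and gauge above 1 N and contact force between the fingers and cage above 1 N and value of joint cage above 0.5 rad), for 0.3 s.
At the end, for the whole second after the job is handed in: Gauge in the slot: foot within 6 mm of its centre and 4 mm of its bottom, tilt under 0.15 rad, within 0.2 rad of the slot, fingers off it (under 0.5 N). Fingers push the cage arm (over 1 N); it presses the gauge with over 1 N, is over 0.5 rad from rest and still (all of step 1 and all of step 2 and velocity of joint cage between -0.1 and 0.1 rad/s); the arm keeps its last pose, push and grip.
It fails at once if another tool or bystander is moved more than 40 mm (distance of any of scraper, filler_knife, tape, bearing, oil, cup, driver, tin from where it was at the start of the episode above 0.04 m).
It also fails if it takes over 72 s, if anything falls off the work surface, if the arm or the gripper's body presses on something with over 40 N, if the wrist force passes 120 N, or if a joint passes its speed limit or range.

## Working session

There is one attempt and no reset: what is moved stays moved. The work goes in short steps, Python scripts to look and compute and a tool call to move; the robot and the scene stay as the last step left them, time stands still between calls to the robot, and variables do not carry over. Pictures are saved under pics/ and viewed, and the job is handed in when it is done.

Besides the shell and the picture viewer there is one more tool, called after "Request:" as a command line: name --argument value ..., lists and objects as JSON in quotes. move_arm: Moves the arm, as the interface text tells. Its arguments: {"type":"object","properties":{"rows":{"type":"array"}},"required":["rows"]}

```bash
mkdir -p pics; cat > h.py <<'E'
import numpy as np, cv2
from plant import manip
def grab(n,f):
    g=manip.grab_frame(n); np.savez(f'{f}.npz',**{k:np.array(v) for k,v in g.items()})
    cv2.imwrite(f'pics/{f}.png',g['color'][:,:,::-1]); return g
def load(f): return dict(np.load(f'{f}.npz'))
def ray(g,uv,z):
    p=cv2.undistortPoints(np.array([[uv]],float),g['intrinsics'],g['dist_coeffs'])[0,0]
    d=g['R'].T@np.array([p[0],p[1],1]); c=-g['R'].T@g['t']
    return c+d*(z-c[2])/d[2]
def proj(g,X):
    return cv2.projectPoints(np.array(X,float).reshape(-1,3),cv2.Rodrigues(g['R'])[0],g['t'],g['intrinsics'],g['dist_coeffs'])[0][:,0]
E
python3 - <<'E'
from h import *
for n in ['scene','top','wrist']:
    g=grab(n,n+'0'); print(n,-g['R'].T@g['t'])
print(manip.state())
E
```

```text
scene [ 1.44821354 -0.59369138  0.80287676]
top [0.43610027 0.07968858 1.0249497 ]
wrist [ 0.31286131 -0.54624604  0.37223184]
{'time': 0.15, 'joint_pos': array([-1.29200616e+00,  5.32334490e-02,  1.61398637e+00,  3.52693716e-06,
        1.47598882e+00, -1.19027674e-01]), 'joint_vel': array([-0.00107909, -0.00235621, -0.00466589, -0.00122272, -0.00076306,
        0.0008755 ]), 'joint_efforts': array([ 6.14338715e-04, -3.94241273e+01, -3.70721734e+01, -1.74787633e-04,
        4.59938470e-03, -9.11206683e-06]), 'tool_pos': array([ 0.24198023, -0.57572803,  0.23032328]), 'tool_rot': array([-8.05559332e-04,  9.80282472e-01,  1.97599652e-01, -6.27252752e-05]), 'contact_force': array([ 0.20792503, -0.10752672, -0.083522  ]), 'ft_torque': array([ 0.02625798, -0.03770783,  0.02036721]), 'gripper_width': 1.003027530250195}
```

View pics/scene0.png

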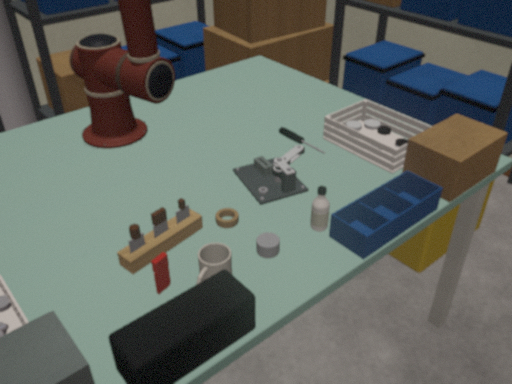

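View pics/top0.png

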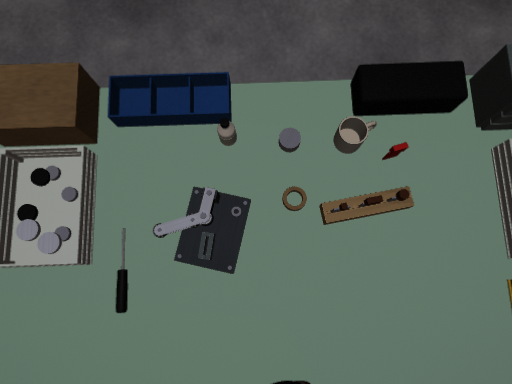

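View pics/wrist0.png

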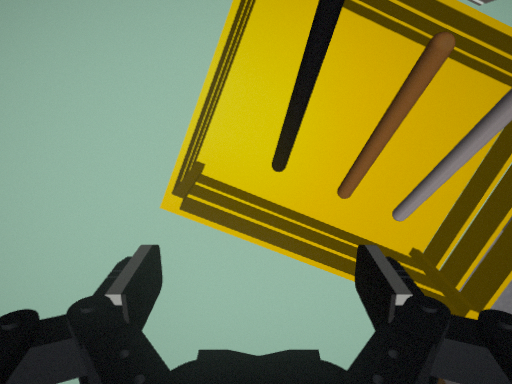

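The rack is at top-view pixel (367,205), with its middle tool looking rectangular. The stand is at (213,230), the slot at about (206,245), and the arm tip at (160,230). I'll zoom in on these.

```bash
python3 - <<'E'
from h import *
g=load('top0')['color'][:,:,::-1]
a=cv2.resize(g[175:235,310:425],None,fx=6,fy=6,interpolation=2)
b=cv2.resize(g[180:280,145:260],None,fx=6,fy=6,interpolation=2)
cv2.imwrite('pics/a.png',a);cv2.imwrite('pics/b.png',b)
s=load('scene0')['color'][:,:,::-1]
cv2.imwrite('pics/c.png',cv2.resize(s[190:300,110:230],None,fx=5,fy=5,interpolation=2))
t=load('top0')
for n,uv,z in [('rackL',(322,212),.04),('rackR',(412,196),.04),('slot',(206,245),.04),('tip',(160,230),.066),('piv',(204,216),.08),('post',(209,193),.08)]: print(n,ray(t,uv,z))
E
```

```text
rackL [ 0.58219562 -0.06893478  0.04      ]
rackR [ 0.61396317 -0.29048386  0.04      ]
slot [0.51237122 0.21302218 0.04      ]
tip [0.54913342 0.31692081 0.066     ]
piv [0.57649701 0.2117656  0.08      ]
post [0.63065614 0.19965595 0.08      ]
```

View pics/a.png

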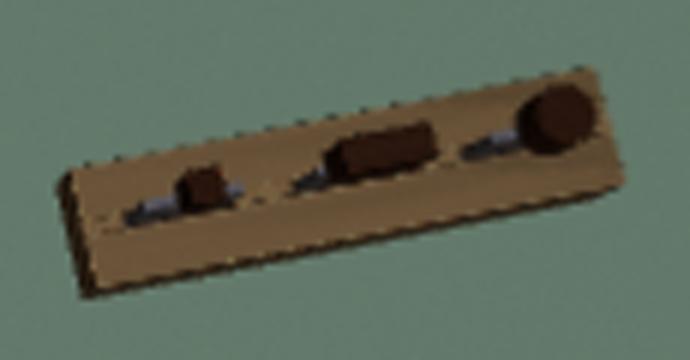

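View pics/b.png

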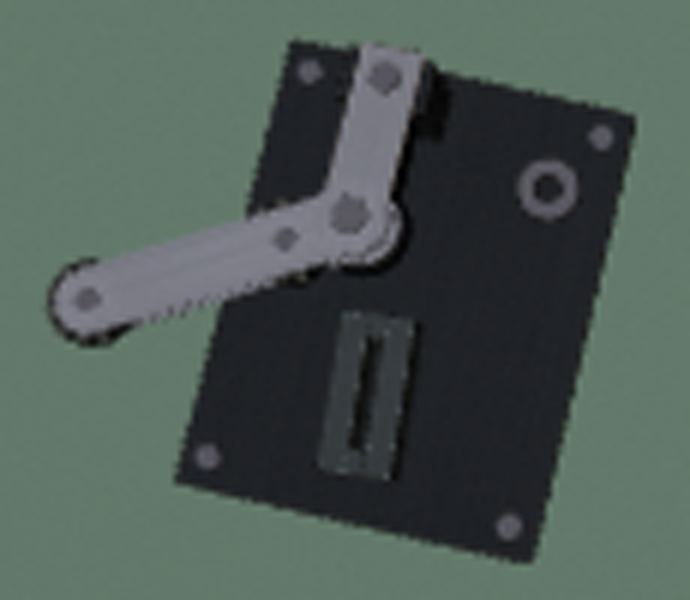

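View pics/c.png

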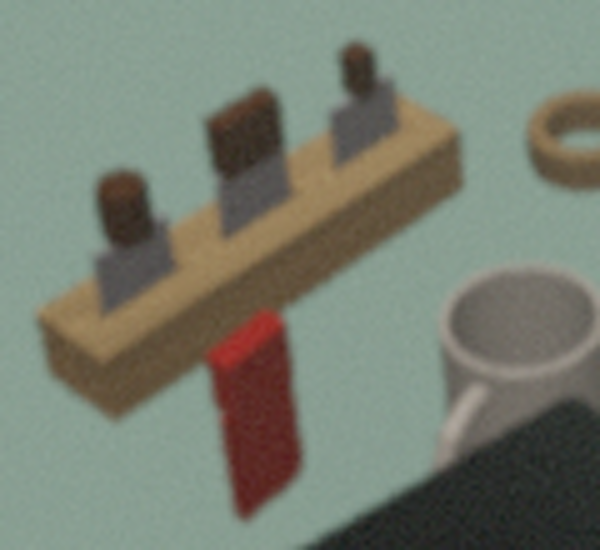

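The middle tool is the gauge: a flat rectangular handle in both views. I'll measure the rack, slot and pivot.

```bash
python3 - <<'E'
from h import *
t=load('top0'); c=t['color'].astype(int); hsv=cv2.cvtColor(t['color'],cv2.COLOR_RGB2HSV)
# wood rack
m=((hsv[...,0]<25)&(hsv[...,1]>80)).astype(np.uint8); m[:175]=0;m[235:]=0;m[:,:315]=0;m[:,425:]=0
cs=max(cv2.findContours(m,0,2)[0],key=cv2.contourArea); r=cv2.minAreaRect(cs); print(r)
P=[ray(t,p,.04)[:2] for p in cv2.boxPoints(r)]; print(np.round(P,4)); print('rackc',np.mean(P,0))
e=P[1]-P[0]; f=P[2]-P[1]; print(np.linalg.norm(e),np.linalg.norm(f))
L=max(e,f,key=np.linalg.norm); print('yaw',np.degrees(np.arctan2(L[1],L[0])))
# handle: dark brown
d=((hsv[...,0]<20)&(hsv[...,2]<75)&(hsv[...,1]>90)).astype(np.uint8); d[:190]=0;d[208:]=0;d[:,:360]=0;d[:,386:]=0
cs=max(cv2.findContours(d,0,2)[0],key=cv2.contourArea); r=cv2.minAreaRect(cs); print('handle',r,ray(t,r[0],.097))
# block
b=t['color'][:,:,::-1]
for n,uvs,z in [('slot',[(346,445),(366,450),(380,340),(362,338)],.04),('block',[(342,312),(416,320),(391,480),(320,468)],.04),('plate',[(290,40),(635,115),(533,562),(176,482)],.01),('piv',[(349,213)],.083),('post',[(385,77)],.083),('tip',[(87,299)],.067)]:
    Q=np.array([ray(t,(u/6+145-.42,v/6+180-.42),z)[:2] for u,v in uvs]); print(n,np.round(Q,4).tolist(),Q.mean(0))
    if len(Q)==4:
        for i in range(4):
            d=Q[(i+1)%4]-Q[i]; print('  ',np.linalg.norm(d),np.degrees(np.arctan2(d[1],d[0])))
E
```

```text
((366.19757080078125, 204.96755981445312), (21.389995574951172, 92.20803833007812), 78.83512115478516)
[[ 0.6036 -0.0627]
 [ 0.6402 -0.2868]
 [ 0.5879 -0.2913]
 [ 0.552  -0.0695]]
rackc [ 0.59591717 -0.1775951 ]
0.2270761820895328 0.05251249271001171
yaw -80.71983122040349
handle ((372.2884521484375, 200.4423370361328), (8.04076099395752, 20.39607810974121), 78.69007110595703) [ 0.59650219 -0.1772687   0.097     ]
slot [[0.492, 0.2221], [0.4898, 0.2142], [0.5331, 0.2083], [0.5341, 0.2155]] [0.51224888 0.21500733]
   0.008222579582342399 -105.82485440062845
   0.043740655710778883 -7.7480693360578154
   0.007265154931266702 81.66525183978648
   0.04266877084660623 171.0752256801331
block [[0.5448, 0.2234], [0.5406, 0.1938], [0.4777, 0.2044], [0.4833, 0.2324]] [0.511612   0.21350593]
   0.02991109890669706 -98.17718387026555
   0.06380334077499195 170.45793227457466
   0.028606789356716435 78.5448879453854
   0.06214974700767124 -8.332661175251163
plate [[0.664, 0.2491], [0.6266, 0.1044], [0.4442, 0.151], [0.4812, 0.2957]] [0.55399852 0.20006661]
   0.1494398400619056 -104.47174018512071
   0.18832143649903527 165.66991545591398
   0.14932525932836974 75.6231927600845
   0.1885691698818531 -14.295393460171827
piv [[0.5783, 0.2142]] [0.57830614 0.21423658]
post [[0.6315, 0.1999]] [0.63146316 0.19985596]
tip [[0.5505, 0.3188]] [0.55046922 0.31884475]
```

```bash
cat >> h.py <<'E'
from scipy.spatial.transform import Rotation as Ro
def go(p,phi=None):
    s=manip.state(); q=s['tool_rot']; R=Ro.from_quat([q[1],q[2],q[3],q[0]])
    d=R.as_matrix().T@(np.array(p)-s['tool_pos']); print('t',round(s['time'],2),'pos',np.round(s['tool_pos'],4),'F',np.round(s['contact_force'],1),'w',round(s['gripper_width'],3))
    x=R.as_matrix()[:,0]; print('phi',np.degrees(np.arctan2(x[1],x[0])),'shift mm',np.round(d*1e3,1))
    if phi is not None:
        a=np.radians(phi); T=Ro.from_matrix(np.array([[np.cos(a),np.sin(a),0],[np.sin(a),-np.cos(a),0],[0,0,-1]]))
        print('rotvec deg',np.round((R.inv()*T).as_rotvec(degrees=True),2))
E
python3 -c "
from h import *
go([.597,-.177,.23],99.3)"
```

```text
t 0.15 pos [ 0.242  -0.5757  0.2303] F [ 0.2 -0.1 -0.1] w 1.003
phi 22.793254989824142 shift mm [ 481.8 -230.1    0.8]
rotvec deg [-7.000e-02 -7.000e-02 -7.651e+01]
```

Request:
move_arm --rows '[{"az": -8.5}, {"az": -8.5}, {"az": -8.5}, {"az": -8.5}, {"az": -8.5}, {"az": -8.5}, {"az": -8.5}, {"az": -8.5}, {"az": -8.5}, {}]'

```text
schema error: expected keys tx, ty, tz, ax, ay, az, jaw
```

```bash
python3 -c "
from h import *
go([.597,-.177,.23],99.3)"
```

```text
t 0.15 pos [ 0.242  -0.5757  0.2303] F [ 0.2 -0.1 -0.1] w 1.003
phi 22.793254989824142 shift mm [ 481.8 -230.1    0.8]
rotvec deg [-7.000e-02 -7.000e-02 -7.651e+01]
```

All keys are needed in each row.

Request:
move_arm --rows '[{"tx": 0, "ty": 0, "tz": 0, "ax": 0, "ay": 0, "az": -8.5, "jaw": 0}, {"tx": 0, "ty": 0, "tz": 0, "ax": 0, "ay": 0, "az": -8.5, "jaw": 0}, {"tx": 0, "ty": 0, "tz": 0, "ax": 0, "ay": 0, "az": -8.5, "jaw": 0}, {"tx": 0, "ty": 0, "tz": 0, "ax": 0, "ay": 0, "az": -8.5, "jaw": 0}, {"tx": 0, "ty": 0, "tz": 0, "ax": 0, "ay": 0, "az": -8.5, "jaw": 0}, {"tx": 0, "ty": 0, "tz": 0, "ax": 0, "ay": 0, "az": -8.5, "jaw": 0}, {"tx": 0, "ty": 0, "tz": 0, "ax": 0, "ay": 0, "az": -8.5, "jaw": 0}, {"tx": 0, "ty": 0, "tz": 0, "ax": 0, "ay": 0, "az": -8.5, "jaw": 0}, {"tx": 0, "ty": 0, "tz": 0, "ax": 0, "ay": 0, "az": -8.5, "jaw": 0}, {"tx": 0, "ty": 0, "tz": 0, "ax": 0, "ay": 0, "az": 0, "jaw": 0}]'

```text
time: 1.15
tool_pos: [0.2412, -0.5731, 0.2247]
tool_rot: [-0.004, 0.64, 0.768, 0.003]
contact_force: [0.8, -0.7, 0.5]
gripper_width: 1.003
```

```bash
python3 -c "
from h import *
go([.597,-.177,.23],99.3)"
```

```text
t 1.15 pos [ 0.2412 -0.5731  0.2247] F [ 0.8 -0.7  0.5] w 1.003
phi 100.4024114665341 shift mm [325.4 421.5  -2.3]
rotvec deg [-0.07 -0.6   1.1 ]
```

Request:
move_arm --rows '[{"tx": 0.027, "ty": 0.035, "tz": -0.001, "ax": 0, "ay": 0, "az": 0, "jaw": 0}, {"tx": 0.027, "ty": 0.035, "tz": -0.001, "ax": 0, "ay": 0, "az": 0, "jaw": 0}, {"tx": 0.027, "ty": 0.035, "tz": -0.001, "ax": 0, "ay": 0, "az": 0, "jaw": 0}, {"tx": 0.027, "ty": 0.035, "tz": -0.001, "ax": 0, "ay": 0, "az": 0, "jaw": 0}, {"tx": 0.027, "ty": 0.035, "tz": -0.001, "ax": 0, "ay": 0, "az": 0, "jaw": 0}, {"tx": 0.027, "ty": 0.035, "tz": -0.001, "ax": 0, "ay": 0, "az": 0, "jaw": 0}, {"tx": 0.027, "ty": 0.035, "tz": -0.001, "ax": 0, "ay": 0, "az": 0, "jaw": 0}, {"tx": 0.027, "ty": 0.035, "tz": -0.001, "ax": 0, "ay": 0, "az": 0, "jaw": 0}, {"tx": 0.027, "ty": 0.035, "tz": -0.001, "ax": 0, "ay": 0, "az": 0, "jaw": 0}, {"tx": 0.027, "ty": 0.035, "tz": -0.001, "ax": 0, "ay": 0, "az": 0, "jaw": 0}, {"tx": 0.027, "ty": 0.035, "tz": -0.001, "ax": 0, "ay": 0, "az": 0, "jaw": 0}, {"tx": 0.0, "ty": 0.0, "tz": 0, "ax": 0, "ay": 0, "az": 0, "jaw": 0}]'

```text
time: 2.35
tool_pos: [0.5838, -0.2043, 0.236]
tool_rot: [-0.005, 0.658, 0.753, 0.004]
contact_force: [-0.3, -1.7, 0.6]
gripper_width: 0.998
```

```bash
python3 -c "
from h import *
go([.597,-.177,.20],99.3)"
```

```text
t 2.35 pos [ 0.5838 -0.2043  0.236 ] F [-0.3 -1.7  0.6] w 0.998
phi 97.64108436138713 shift mm [24.8 16.8 36.3]
rotvec deg [-0.09 -0.72 -1.66]
```

Request:
move_arm --rows '[{"tx": 0.0125, "ty": 0.0085, "tz": 0.018, "ax": 0, "ay": -0.7, "az": -1.6, "jaw": 0}, {"tx": 0.0125, "ty": 0.0085, "tz": 0.018, "ax": 0, "ay": 0, "az": 0, "jaw": 0}, {"tx": 0, "ty": 0, "tz": 0, "ax": 0, "ay": 0, "az": 0, "jaw": 0}]'

```text
time: 2.65
tool_pos: [0.5979, -0.1754, 0.1994]
tool_rot: [-0.0, 0.65, 0.76, -0.001]
contact_force: [-1.7, 0.3, -0.1]
gripper_width: 1.003
```

```bash
python3 -c "
from h import *
go([.597,-.177,.20],99.3)
g=grab('wrist','w1'); print(-g['R'].T@g['t'],g['intrinsics'][0,0])
print(proj(g,[[.597,-.177,.105],[.597,-.177,.04]]))
"
```

```text
t 2.65 pos [ 0.5979 -0.1754  0.1994] F [-1.7  0.3 -0.1] w 1.003
phi 98.93563382376128 shift mm [-1.4 -1.1 -0.6]
rotvec deg [-0.1   0.07 -0.36]
[ 0.5860955  -0.09940802  0.34128519] 332.87154250624195
[[257.18984747 188.39461112]
 [257.52311099 166.48645346]]
```

View pics/w1.png

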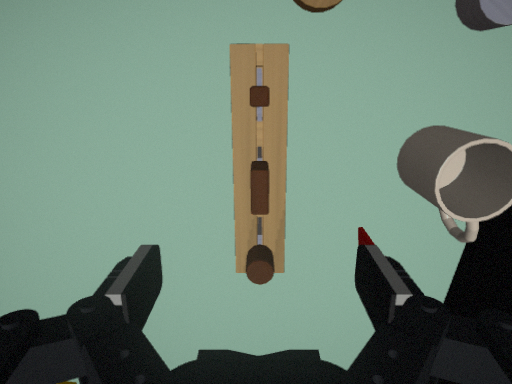

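The wrist view shows the gauge handle's top face at about cols 251-269 and rows 170-214, almost aligned with the tool. Now I'll refine the position.

```bash
python3 - <<'E'
from h import *
g=load('w1'); hsv=cv2.cvtColor(g['color'],cv2.COLOR_RGB2HSV)
print(hsv[160:220:6,260].tolist())
for uv in [(260,191.5),(251.5,192),(269,192),(260,169.5),(260,214)]: print(uv,ray(g,uv,.105))
for a,b in [((230.5,44),(236.5,272)),((289,44),(285,272)),((260,50),(260,150))]:
    d=ray(g,b,.04)-ray(g,a,.04); print(np.degrees(np.arctan2(d[1],d[0])),np.linalg.norm(d))
print(ray(g,(230,44),.04),ray(g,(289,44),.04))
E
```

```text
[[118, 26, 138], [10, 115, 51], [11, 142, 81], [11, 137, 80], [12, 134, 82], [11, 145, 79], [11, 129, 83], [11, 148, 81], [11, 143, 80], [15, 136, 103]]
(260, 191.5) [ 0.59945869 -0.17909782  0.105     ]
(251.5, 192) [ 0.59321927 -0.18047804  0.105     ]
(269, 192) [ 0.6061915 -0.1784425  0.105    ]
(260, 169.5) [ 0.59679566 -0.16223456  0.105     ]
(260, 214) [ 0.60230054 -0.19709541  0.105     ]
-80.9476730141535 0.21806962469401114
-80.58568071739323 0.21799503243298107
-81.02242656566136 0.0851225596545566
[ 0.55811224 -0.07642965  0.04      ] [ 0.606743   -0.06884651  0.04      ]
```

Request:
move_arm --rows '[{"tx": -0.0037, "ty": 0.0008, "tz": 0.025, "ax": 0, "ay": 0, "az": 0, "jaw": 60}, {"tx": 0, "ty": 0, "tz": 0.025, "ax": 0, "ay": 0, "az": 0, "jaw": 60}, {"tx": 0, "ty": 0, "tz": 0.025, "ax": 0, "ay": 0, "az": 0, "jaw": 60}, {"tx": 0, "ty": 0, "tz": 0, "ax": 0, "ay": 0, "az": 0, "jaw": 60}]'

```text
time: 3.1
tool_pos: [0.6007, -0.1861, 0.13]
tool_rot: [0.005, 0.654, 0.757, -0.001]
contact_force: [-0.1, 0.0, -0.4]
gripper_width: 0.762
```

```bash
python3 -c "
from h import *
go([.599,-.179,.07],99.2)
"
```

```text
t 3.1 pos [ 0.6007 -0.1861  0.13  ] F [-0.1  0.  -0.4] w 0.762
phi 98.37486944713821 shift mm [ 7.8 -1.  60. ]
rotvec deg [ 0.33  0.53 -0.82]
```

Request:
move_arm --rows '[{"tx": 0.008, "ty": -0.001, "tz": 0.02, "ax": 0.3, "ay": 0.5, "az": -0.8, "jaw": 60}, {"tx": 0.001, "ty": 0, "tz": 0.02, "ax": 0, "ay": 0, "az": 0, "jaw": 60}, {"tx": 0, "ty": 0, "tz": 0.008, "ax": 0, "ay": 0, "az": 0, "jaw": 60}]'

```text
time: 3.4
tool_pos: [0.601, -0.1802, 0.0858]
tool_rot: [0.004, 0.649, 0.761, 0.001]
contact_force: [-0.4, -0.1, 0.2]
gripper_width: 0.76
```

```bash
python3 -c "
from h import *
go([.599,-.179,.07],99.2)
"
```

```text
t 3.4 pos [ 0.601  -0.1802  0.0858] F [-0.4 -0.1  0.2] w 0.76
phi 99.02606502172158 shift mm [ 1.6 -1.9 15.8]
rotvec deg [ 0.45  0.27 -0.17]
```

Request:
move_arm --rows '[{"tx": 0.001, "ty": -0.001, "tz": 0.008, "ax": 0.4, "ay": 0.2, "az": -0.2, "jaw": 60}, {"tx": 0.001, "ty": -0.001, "tz": 0.008, "ax": 0, "ay": 0, "az": 0, "jaw": 60}, {"tx": 0, "ty": 0, "tz": 0, "ax": 0, "ay": 0, "az": 0, "jaw": 60}]'

```text
time: 3.7
tool_pos: [0.5988, -0.1786, 0.0692]
tool_rot: [0.0, 0.648, 0.762, -0.0]
contact_force: [-0.9, -0.4, -0.4]
gripper_width: 0.761
```

```bash
python3 -c "
from h import *
go([.599,-.179,.07],99.2)
grab('wrist','w2')
"
```

```text
t 3.7 pos [ 0.5988 -0.1786  0.0692] F [-0.9 -0.4 -0.4] w 0.761
phi 99.2262593447103 shift mm [-0.4  0.2 -0.8]
rotvec deg [0.02 0.05 0.03]
```

View pics/w2.png

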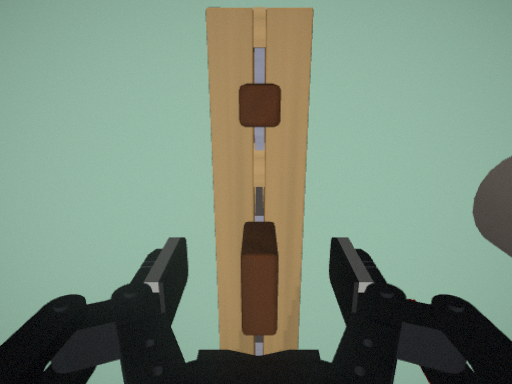

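The handle (cols 242-277) sits centred between the pads. Closing now.

Request:
move_arm --rows '[{"tx": 0, "ty": 0, "tz": 0, "ax": 0, "ay": 0, "az": 0, "jaw": 255}, {"tx": 0, "ty": 0, "tz": 0, "ax": 0, "ay": 0, "az": 0, "jaw": 255}, {"tx": 0, "ty": 0, "tz": 0, "ax": 0, "ay": 0, "az": 0, "jaw": 255}, {"tx": 0, "ty": 0, "tz": 0, "ax": 0, "ay": 0, "az": 0, "jaw": 255}, {"tx": 0, "ty": 0, "tz": 0, "ax": 0, "ay": 0, "az": 0, "jaw": 255}, {"tx": 0, "ty": 0, "tz": 0, "ax": 0, "ay": 0, "az": 0, "jaw": 255}, {"tx": 0, "ty": 0, "tz": 0, "ax": 0, "ay": 0, "az": 0, "jaw": 255}, {"tx": 0, "ty": 0, "tz": 0, "ax": 0, "ay": 0, "az": 0, "jaw": 255}]'

```text
time: 4.55
tool_pos: [0.6005, -0.1795, 0.0726]
tool_rot: [0.003, 0.648, 0.762, 0.0]
contact_force: [-1.0, 0.1, -0.4]
gripper_width: 0.155
```

```bash
python3 -c "
from h import *
go([.599,-.179,.07],99.2)
"
```

```text
t 4.55 pos [ 0.6005 -0.1795  0.0726] F [-1.   0.1 -0.4] w 0.155
phi 99.23529022530016 shift mm [ 0.7 -1.5  2.6]
rotvec deg [0.25 0.22 0.04]
```

Request:
move_arm --rows '[{"tx": 0, "ty": 0, "tz": -0.015, "ax": 0, "ay": 0, "az": 0, "jaw": 255}, {"tx": 0, "ty": 0, "tz": -0.02, "ax": 0, "ay": 0, "az": 0, "jaw": 255}, {"tx": 0, "ty": 0, "tz": -0.03, "ax": 0, "ay": 0, "az": 0, "jaw": 255}, {"tx": 0, "ty": 0, "tz": -0.03, "ax": 0, "ay": 0, "az": 0, "jaw": 255}, {"tx": 0, "ty": 0, "tz": -0.03, "ax": 0, "ay": 0, "az": 0, "jaw": 255}, {"tx": 0, "ty": 0, "tz": -0.025, "ax": 0, "ay": 0, "az": 0, "jaw": 255}, {"tx": 0, "ty": 0, "tz": 0, "ax": 0, "ay": 0, "az": 0, "jaw": 255}]'

```text
time: 5.25
tool_pos: [0.5988, -0.1781, 0.2308]
tool_rot: [0.002, 0.648, 0.762, 0.001]
contact_force: [0.6, -0.1, -1.3]
gripper_width: 0.155
```

```bash
python3 -c "
from h import *
go([.512,.2145,.22],171)
grab('wrist','w3')
"
```

```text
t 5.25 pos [ 0.5988 -0.1781  0.2308] F [ 0.6 -0.1 -1.3] w 0.155
phi 99.23689794994617 shift mm [401.4 -22.7   9.9]
rotvec deg [  0.11   0.23 -71.76]
```

View pics/w3.png

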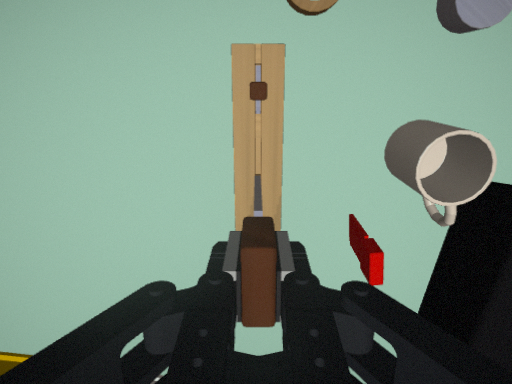

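The gauge is lifted and held square, with its handle at cols 241-276.

Request:
move_arm --rows '[{"tx": 0.037, "ty": -0.002, "tz": 0, "ax": 0, "ay": 0, "az": 0, "jaw": 255}, {"tx": 0.037, "ty": -0.002, "tz": 0, "ax": 0, "ay": 0, "az": 0, "jaw": 255}, {"tx": 0.037, "ty": -0.002, "tz": 0, "ax": 0, "ay": 0, "az": 0, "jaw": 255}, {"tx": 0.037, "ty": -0.002, "tz": 0, "ax": 0, "ay": 0, "az": 0, "jaw": 255}, {"tx": 0.037, "ty": -0.002, "tz": 0, "ax": 0, "ay": 0, "az": 0, "jaw": 255}, {"tx": 0.037, "ty": -0.002, "tz": 0, "ax": 0, "ay": 0, "az": 0, "jaw": 255}, {"tx": 0.037, "ty": -0.002, "tz": 0, "ax": 0, "ay": 0, "az": 0, "jaw": 255}, {"tx": 0.037, "ty": -0.002, "tz": 0, "ax": 0, "ay": 0, "az": 0, "jaw": 255}, {"tx": 0.037, "ty": -0.002, "tz": 0, "ax": 0, "ay": 0, "az": 0, "jaw": 255}, {"tx": 0.037, "ty": -0.002, "tz": 0, "ax": 0, "ay": 0, "az": 0, "jaw": 255}, {"tx": 0.0, "ty": 0, "tz": 0, "ax": 0, "ay": 0, "az": 0, "jaw": 255}]'

```text
time: 6.4
tool_pos: [0.5045, 0.1967, 0.2048]
tool_rot: [-0.013, 0.65, 0.76, -0.01]
contact_force: [-0.4, -0.5, -2.4]
gripper_width: 0.154
```

Request:
move_arm --rows '[{"tx": 0, "ty": 0, "tz": 0, "ax": 0, "ay": 0, "az": -8, "jaw": 255}, {"tx": 0, "ty": 0, "tz": 0, "ax": 0, "ay": 0, "az": -8, "jaw": 255}, {"tx": 0, "ty": 0, "tz": 0, "ax": 0, "ay": 0, "az": -8, "jaw": 255}, {"tx": 0, "ty": 0, "tz": 0, "ax": 0, "ay": 0, "az": -8, "jaw": 255}, {"tx": 0, "ty": 0, "tz": 0, "ax": 0, "ay": 0, "az": -8, "jaw": 255}, {"tx": 0, "ty": 0, "tz": 0, "ax": 0, "ay": 0, "az": -8, "jaw": 255}, {"tx": 0, "ty": 0, "tz": 0, "ax": 0, "ay": 0, "az": -8, "jaw": 255}, {"tx": 0, "ty": 0, "tz": 0, "ax": 0, "ay": 0, "az": -8, "jaw": 255}, {"tx": 0, "ty": 0, "tz": 0, "ax": 0, "ay": 0, "az": -8, "jaw": 255}, {"tx": 0, "ty": 0, "tz": 0, "ax": 0, "ay": 0, "az": 0, "jaw": 255}]'

```text
time: 7.4
tool_pos: [0.495, 0.1893, 0.1836]
tool_rot: [-0.032, 0.054, 0.998, -0.007]
contact_force: [-0.4, -0.6, -0.8]
gripper_width: 0.152
```

```bash
python3 -c "
from h import *
go([.512,.2145,.2],171)
"
```

```text
t 7.4 pos [0.495  0.1893 0.1836] F [-0.4 -0.6 -0.8] w 0.152
phi 173.80293597821188 shift mm [-13.1  26.5 -17.7]
rotvec deg [-1.06 -3.61  2.83]
```

Request:
move_arm --rows '[{"tx": -0.007, "ty": 0.013, "tz": -0.009, "ax": -1, "ay": -3.6, "az": 2.8, "jaw": 255}, {"tx": -0.007, "ty": 0.013, "tz": -0.009, "ax": 0, "ay": 0, "az": 0, "jaw": 255}, {"tx": 0, "ty": 0, "tz": 0, "ax": 0, "ay": 0, "az": 0, "jaw": 255}]'

```text
time: 7.7
tool_pos: [0.5116, 0.2113, 0.1965]
tool_rot: [-0.002, 0.085, 0.996, -0.002]
contact_force: [-1.0, -0.3, -1.7]
gripper_width: 0.154
```

```bash
python3 -c "
from h import *
go([.512,.2145,.2],171)
grab('wrist','w4');grab('scene','s4')
cv2.imwrite('pics/s4z.png',cv2.resize(load('s4')['color'][110:220,210:350,::-1],None,fx=5,fy=5,interpolation=2))
"
```

```text
t 7.7 pos [0.5116 0.2113 0.1965] F [-1.  -0.3 -1.7] w 0.154
phi 170.23790995980258 shift mm [ 0.1  3.2 -3.5]
rotvec deg [-0.25 -0.27 -0.76]
```

View pics/w4.png

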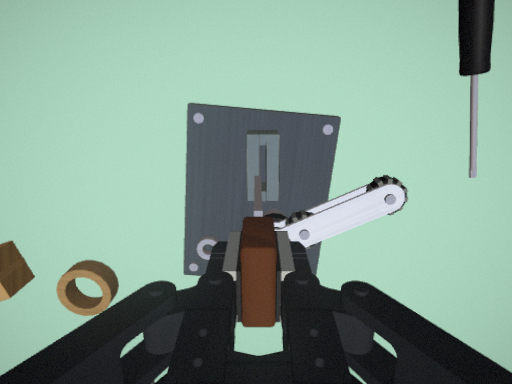

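View pics/s4z.png

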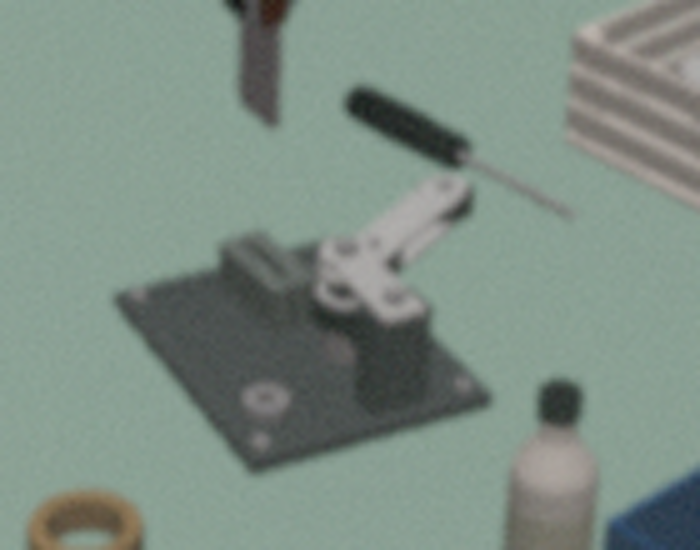

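```bash
python3 - <<'E'
from h import *
g=load('w4'); cv2.imwrite('pics/w4z.png',cv2.resize(g['color'][115:245,220:320,::-1],None,fx=6,fy=6,interpolation=2)[:600] if 0 else cv2.resize(g['color'][120:220,215:315,::-1],None,fx=6,fy=6,interpolation=2))
E
```

```text
(no output)
```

View pics/w4z.png

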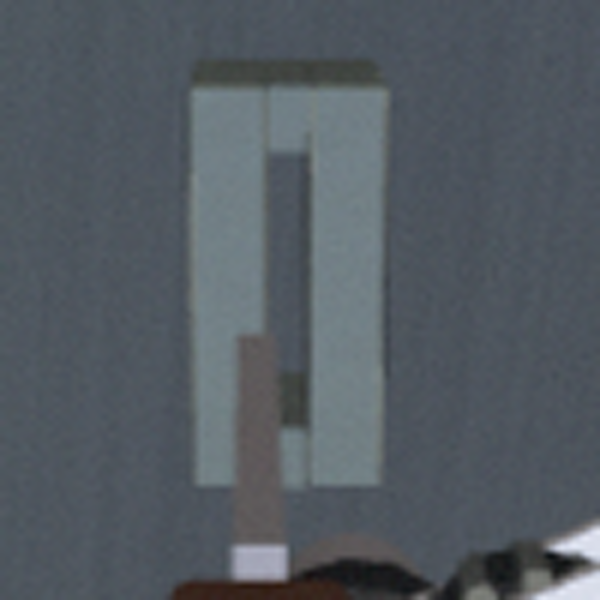

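```bash
python3 - <<'E'
from h import *
g=load('w4'); U=lambda u,v:((u+.5)/6-.5+215,(v+.5)/6-.5+120)
r=lambda u,v,z: ray(g,U(u,v),z)
Q=[r(*p,.04)[:2] for p in [(192,87),(388,87),(382,486),(194,486)]]; print('block',np.mean(Q,0))
for i in range(4):
    d=Q[(i+1)%4]-Q[i]; print(np.linalg.norm(d),np.degrees(np.arctan2(d[1],d[0])))
a,b=r(289,153,.04),r(289,428,.04); print('slot',a,b,(a+b)/2,np.linalg.norm(a-b),np.degrees(np.arctan2(*(a-b)[1::-1])), 'w',np.linalg.norm(r(267,300,.04)-r(310,300,.04)))
f=r(256.5,335,.134); s=r(237,335,.134)-r(276,335,.134); print('foot edge',f,np.linalg.norm(s))
a=np.radians(170.24); c=f[:2]-.017*np.array([np.cos(a),np.sin(a)]); print('foot',c,'tcp .5116 .2113')
print(r(235,520,.17),r(283,520,.17))
E
```

```text
block [0.51298593 0.21404509]
0.029311661551962673 80.22641024230846
0.06342687000795623 -9.596549966294493
0.02989855698509427 -99.69429343195792
0.06346914993134634 169.87354478932915
slot [0.49152828 0.2176782  0.04      ] [0.53468707 0.21039174 0.04      ] [0.51310768 0.21403497 0.04      ] 0.043769551517937474 170.41716854035275 w 0.006644026037021378
foot edge [0.49293047 0.21323613 0.134     ] 0.004153856720520057
foot [0.50968442 0.21035427] tcp .5116 .2113
[0.49978737 0.21037323 0.17      ] [0.50051739 0.21464853 0.17      ]
```

```bash
python3 -c "
from h import *
go([.5145,.215,.12],170.2)
"
```

```text
t 7.8 pos [0.5103 0.2105 0.195 ] F [-1.1 -0.  -1.8] w 0.153
phi 170.28177567688388 shift mm [-4.   5.6 75. ]
rotvec deg [-0.35 -0.43  0.08]
```

Request:
move_arm --rows '[{"tx": -0.002, "ty": 0.004, "tz": 0.025, "ax": -0.3, "ay": -0.3, "az": 0, "jaw": 255}, {"tx": 0, "ty": 0, "tz": 0.025, "ax": 0, "ay": 0, "az": 0, "jaw": 255}, {"tx": 0, "ty": 0, "tz": 0.015, "ax": 0, "ay": 0, "az": 0, "jaw": 255}, {"tx": 0, "ty": 0, "tz": 0, "ax": 0, "ay": 0, "az": 0, "jaw": 255}]'

```text
time: 8.2
tool_pos: [0.5111, 0.2115, 0.1258]
tool_rot: [-0.003, 0.088, 0.996, -0.001]
contact_force: [-0.9, -0.2, -1.8]
gripper_width: 0.155
```

```bash
python3 -c "
from h import *
go([.5145,.215,.12],170.2)
"
```

```text
t 8.2 pos [0.5111 0.2115 0.1258] F [-0.9 -0.2 -1.8] w 0.155
phi 169.9554509946975 shift mm [-2.8  4.   5.8]
rotvec deg [-0.18 -0.28 -0.24]
```

Request:
move_arm --rows '[{"tx": -0.003, "ty": 0.004, "tz": 0.005, "ax": -0.2, "ay": -0.3, "az": -0.2, "jaw": 255}, {"tx": 0, "ty": 0, "tz": 0, "ax": 0, "ay": 0, "az": 0, "jaw": 255}]'

```text
time: 8.4
tool_pos: [0.515, 0.2147, 0.1207]
tool_rot: [0.0, 0.086, 0.996, 0.0]
contact_force: [-0.0, 0.2, -2.2]
gripper_width: 0.156
```

```bash
python3 -c "
from h import *
g=grab('wrist','w5')
go([.5145,.215,.12],170.2)
cv2.imwrite('pics/w5z.png',cv2.resize(g['color'][120:240,205:325,::-1],None,fx=5,fy=5,interpolation=2))
"
```

```text
t 8.45 pos [0.5154 0.2147 0.1215] F [ 0.1 -0.5 -2.2] w 0.154
phi 170.1015548625607 shift mm [1.  0.1 1.5]
rotvec deg [ 0.05  0.1  -0.1 ]
```

View pics/w5z.png

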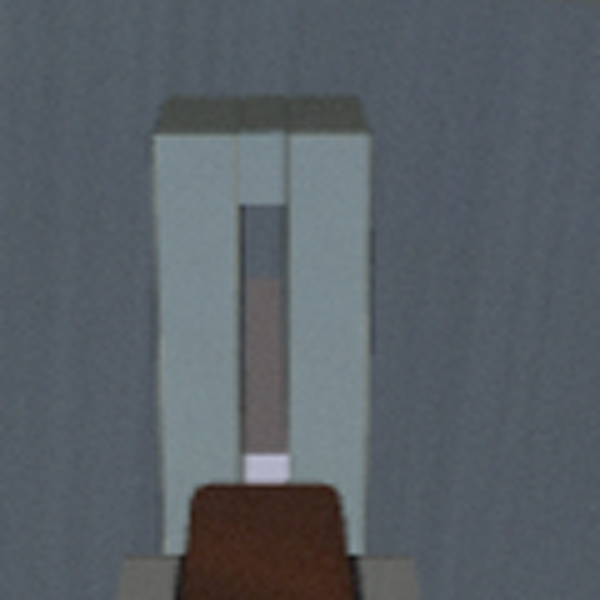

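```bash
python3 - <<'E'
from h import *
g=load('w5'); r=lambda u,v,z: ray(g,((u+.5)/5-.5+205,(v+.5)/5-.5+120),z)
a=r(263.5,204,.04); f=r(263,280,.0585); t=np.radians(170.1); e=np.array([np.cos(t),np.sin(t)]); n=np.array([-e[1],e[0]])
c=a[:2]-.022*e; ff=f[:2]-.017*e; print('slot',c,'foot',ff,'along',(c-ff)@e,'across',(c-ff)@n)
print(np.linalg.norm(r(239,280,.04)-r(288,280,.04)),np.linalg.norm(r(245,280,.0585)-r(281,280,.0585)))
p=np.mean([r(*q,.04)[:2] for q in [(154,133),(371,133)]],0); print('block from end',p-.032*e)
E
```

```text
slot [0.51300224 0.21398809] foot [0.51352128 0.21388697] along 0.0005286985267601508 across -1.0382132596273516e-05
0.006819082110020188 0.00459376125554873
block from end [0.5131292  0.21384566]
```

Foot and slot agree within 0.6 mm. Descending in stages.

Request:
move_arm --rows '[{"tx": 0.0005, "ty": 0, "tz": 0.008, "ax": 0, "ay": 0.1, "az": -0.1, "jaw": 255}, {"tx": 0, "ty": 0, "tz": 0.006, "ax": 0, "ay": 0, "az": 0, "jaw": 255}, {"tx": 0, "ty": 0, "tz": 0, "ax": 0, "ay": 0, "az": 0, "jaw": 255}]'

```text
time: 8.75
tool_pos: [0.5166, 0.2154, 0.109]
tool_rot: [0.002, 0.085, 0.996, 0.001]
contact_force: [0.9, -0.4, -2.0]
gripper_width: 0.158
```

```bash
python3 -c "
from h import *
go([.5148,.2148,.0726],170.1)
"
```

```text
t 8.75 pos [0.5166 0.2154 0.109 ] F [ 0.9 -0.4 -2. ] w 0.158
phi 170.20983040265054 shift mm [ 1.8 -1.  36.4]
rotvec deg [0.15 0.22 0.11]
```

Request:
move_arm --rows '[{"tx": 0.0018, "ty": -0.001, "tz": 0.004, "ax": 0.15, "ay": 0.2, "az": 0.1, "jaw": 255}, {"tx": 0.0, "ty": 0, "tz": 0.0, "ax": 0, "ay": 0, "az": 0, "jaw": 255}]'

```text
time: 8.95
tool_pos: [0.5146, 0.2147, 0.1048]
tool_rot: [0.0, 0.086, 0.996, -0.0]
contact_force: [-0.1, 1.1, -1.5]
gripper_width: 0.15
```

```bash
python3 -c "
from h import *
go([.5148,.2148,.0726],170.1)
"
```

```text
t 8.95 pos [0.5146 0.2147 0.1048] F [-0.1  1.1 -1.5] w 0.15
phi 170.10669991333734 shift mm [-0.2  0.2 32.2]
rotvec deg [-0.01  0.01  0.01]
```

Request:
move_arm --rows '[{"tx": 0, "ty": 0, "tz": 0.004, "ax": 0, "ay": 0, "az": 0, "jaw": 255}, {"tx": 0, "ty": 0, "tz": 0.003, "ax": 0, "ay": 0, "az": 0, "jaw": 255}, {"tx": 0, "ty": 0, "tz": 0.0, "ax": 0, "ay": 0, "az": 0, "jaw": 255}]'

```text
time: 9.25
tool_pos: [0.5148, 0.2147, 0.0975]
tool_rot: [0.0, 0.086, 0.996, 0.0]
contact_force: [0.8, -0.6, -2.1]
gripper_width: 0.155
```

```bash
python3 -c "
from h import *
go([.5148,.2148,.0726],170.1)
"
```

```text
t 9.25 pos [0.5148 0.2147 0.0975] F [ 0.8 -0.6 -2.1] w 0.155
phi 170.106978372572 shift mm [-0.   0.1 24.9]
rotvec deg [0.01 0.05 0.01]
```

The foot is 5 mm into the slot with no contact force. Continuing down.

Request:
move_arm --rows '[{"tx": 0, "ty": 0, "tz": 0.004, "ax": 0, "ay": 0, "az": 0, "jaw": 255}, {"tx": 0, "ty": 0, "tz": 0.004, "ax": 0, "ay": 0, "az": 0, "jaw": 255}, {"tx": 0, "ty": 0, "tz": 0.004, "ax": 0, "ay": 0, "az": 0, "jaw": 255}, {"tx": 0, "ty": 0, "tz": 0, "ax": 0, "ay": 0, "az": 0, "jaw": 255}]'

```text
time: 9.65
tool_pos: [0.5145, 0.2148, 0.0843]
tool_rot: [0.0, 0.086, 0.996, 0.0]
contact_force: [0.2, 0.4, -1.4]
gripper_width: 0.154
```

```bash
python3 -c "
from h import *
go([.5148,.2148,.0726],170.1)
"
```

```text
t 9.65 pos [0.5145 0.2148 0.0843] F [ 0.2  0.4 -1.4] w 0.154
phi 170.10422532138796 shift mm [-0.3  0.1 11.7]
rotvec deg [0. 0. 0.]
```

Request:
move_arm --rows '[{"tx": 0, "ty": 0, "tz": 0.004, "ax": 0, "ay": 0, "az": 0, "jaw": 255}, {"tx": 0, "ty": 0, "tz": 0.004, "ax": 0, "ay": 0, "az": 0, "jaw": 255}, {"tx": 0, "ty": 0, "tz": 0.002, "ax": 0, "ay": 0, "az": 0, "jaw": 255}, {"tx": 0, "ty": 0, "tz": 0.001, "ax": 0, "ay": 0, "az": 0, "jaw": 255}]'

```text
time: 10.05
tool_pos: [0.5147, 0.2148, 0.0725]
tool_rot: [0.0, 0.086, 0.996, 0.0]
contact_force: [-2.5, 0.3, 6.5]
gripper_width: 0.157
```

```bash
python3 -c "
from h import *
go([.5148,.2148,.0726],170.1)
"
```

```text
t 10.05 pos [0.5147 0.2148 0.0725] F [-2.5  0.3  6.5] w 0.157
phi 170.10928582378048 shift mm [-0.1  0.1 -0.1]
rotvec deg [0.   0.02 0.01]
```

Bottomed at exactly the expected height (0.0725, Fz 6.5 N). Releasing.

Request:
move_arm --rows '[{"tx": 0, "ty": 0, "tz": 0, "ax": 0, "ay": 0, "az": 0, "jaw": 120}, {"tx": 0, "ty": 0, "tz": 0, "ax": 0, "ay": 0, "az": 0, "jaw": 120}, {"tx": 0, "ty": 0, "tz": 0, "ax": 0, "ay": 0, "az": 0, "jaw": 120}, {"tx": 0, "ty": 0, "tz": 0, "ax": 0, "ay": 0, "az": 0, "jaw": 120}, {"tx": 0, "ty": 0, "tz": 0, "ax": 0, "ay": 0, "az": 0, "jaw": 120}, {"tx": 0, "ty": 0, "tz": 0, "ax": 0, "ay": 0, "az": 0, "jaw": 120}]'

```text
time: 10.65
tool_pos: [0.5166, 0.2152, 0.0747]
tool_rot: [0.002, 0.086, 0.996, 0.001]
contact_force: [1.3, 0.1, -0.3]
gripper_width: 0.532
```

Request:
move_arm --rows '[{"tx": 0, "ty": 0, "tz": -0.02, "ax": 0, "ay": 0, "az": 0, "jaw": 120}, {"tx": 0, "ty": 0, "tz": -0.025, "ax": 0, "ay": 0, "az": 0, "jaw": 120}, {"tx": 0, "ty": 0, "tz": -0.025, "ax": 0, "ay": 0, "az": 0, "jaw": 120}, {"tx": 0, "ty": 0, "tz": -0.025, "ax": 0, "ay": 0, "az": 0, "jaw": 120}, {"tx": 0, "ty": 0, "tz": 0, "ax": 0, "ay": 0, "az": 0, "jaw": 255}, {"tx": 0, "ty": 0, "tz": 0, "ax": 0, "ay": 0, "az": 0, "jaw": 255}]'

```text
time: 11.25
tool_pos: [0.5149, 0.2148, 0.1712]
tool_rot: [0.001, 0.086, 0.996, 0.0]
contact_force: [-0.2, 0.0, -0.0]
gripper_width: 0.197
```

```bash
python3 -c "
from h import *
go([.6,.33,.16],104)
g=grab('wrist','w6');grab('scene','s6')
cv2.imwrite('pics/s6z.png',cv2.resize(load('s6')['color'][110:220,210:350,::-1],None,fx=5,fy=5,interpolation=2))
"
```

```text
t 11.25 pos [0.5149 0.2148 0.1712] F [-0.2  0.  -0. ] w 0.197
phi 170.10226541504838 shift mm [-64.  128.1  11.3]
rotvec deg [6.00e-02 5.00e-02 6.61e+01]
```

View pics/w6.png

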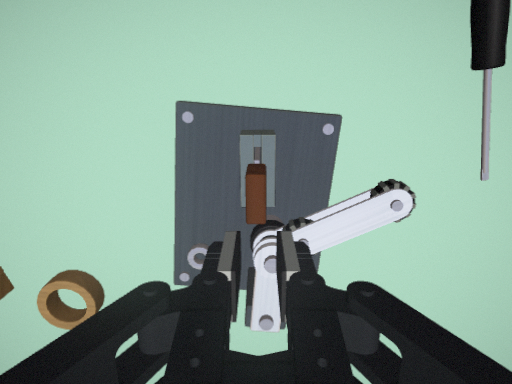

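View pics/s6z.png

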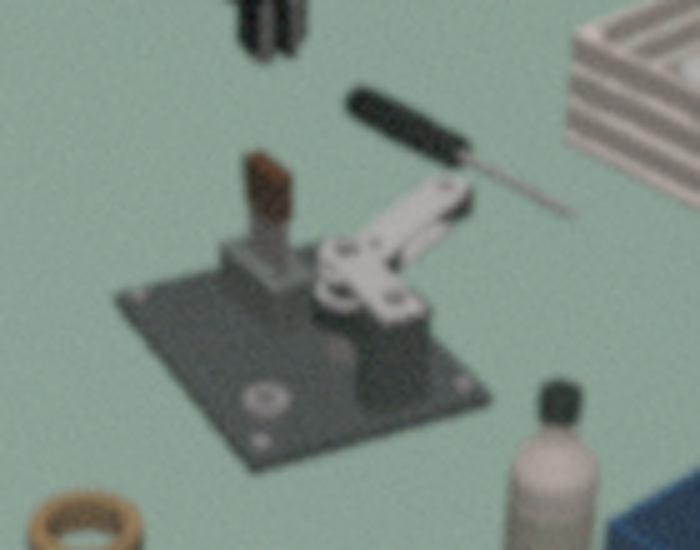

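The gauge is seated upright in the slot, with its handle at wrist pixel (257,193). Next I'll plan the push.

```bash
python3 -c "
from h import *
print(np.degrees(manip.state()['joint_pos']).round(1))
g=load('w6')
print('tip',ray(g,(397,205),.067),'piv',ray(g,(271,264),.083))
b=ray(g,(256,210),.105);print('handle',ray(g,(256,194),.105),ray(g,(256,165),.105),ray(g,(256,222),.105))
go([.605,.335,.17],194.6)
"
```

```text
[ 15.   -3.6 104.9  -0.   78.7 -65.1]
tip [0.55131515 0.31886814 0.067     ] piv [0.57686929 0.21361708 0.083     ]
handle [0.51015341 0.21368403 0.105     ] [0.49068647 0.21714018 0.105     ] [0.52999961 0.21016105 0.105     ]
t 11.35 pos [0.5147 0.2148 0.1707] F [-0.4  0.4 -0. ] w 0.021
phi 170.10165211585846 shift mm [-68.2 134.    0.8]
rotvec deg [ -0.     0.03 -24.5 ]
```

Request:
move_arm --rows '[{"tx": -0.017, "ty": 0.034, "tz": 0, "ax": 0, "ay": 0, "az": 0, "jaw": 255}, {"tx": -0.017, "ty": 0.034, "tz": 0, "ax": 0, "ay": 0, "az": 0, "jaw": 255}, {"tx": -0.017, "ty": 0.034, "tz": 0, "ax": 0, "ay": 0, "az": 0, "jaw": 255}, {"tx": -0.017, "ty": 0.034, "tz": 0, "ax": 0, "ay": 0, "az": 0, "jaw": 255}, {"tx": 0, "ty": 0, "tz": 0, "ax": 0, "ay": 0, "az": -8.2, "jaw": 255}, {"tx": 0, "ty": 0, "tz": 0, "ax": 0, "ay": 0, "az": -8.2, "jaw": 255}, {"tx": 0, "ty": 0, "tz": 0, "ax": 0, "ay": 0, "az": -8.2, "jaw": 255}, {"tx": 0, "ty": 0, "tz": 0, "ax": 0, "ay": 0, "az": 0, "jaw": 255}]'

```text
time: 12.15
tool_pos: [0.601, 0.3389, 0.1497]
tool_rot: [-0.013, -0.135, 0.991, -0.004]
contact_force: [0.7, 0.9, 0.2]
gripper_width: -0.004
```

```bash
python3 -c "
from h import *
go([.605,.335,.1],194.6)
"
```

```text
t 12.15 pos [0.601  0.3389 0.1497] F [0.7 0.9 0.2] w -0.004
phi -164.46721273535857 shift mm [-4.1 -4.7 49.6]
rotvec deg [-0.22 -1.53  0.94]
```

Request:
move_arm --rows '[{"tx": -0.004, "ty": -0.004, "tz": 0.025, "ax": -0.2, "ay": -1.5, "az": 0.9, "jaw": 255}, {"tx": 0, "ty": 0, "tz": 0.025, "ax": 0, "ay": 0, "az": 0, "jaw": 255}, {"tx": 0, "ty": 0, "tz": 0.025, "ax": 0, "ay": 0, "az": 0, "jaw": 255}, {"tx": 0, "ty": 0, "tz": 0.02, "ax": 0, "ay": 0, "az": 0, "jaw": 255}, {"tx": 0, "ty": 0, "tz": 0, "ax": 0, "ay": 0, "az": 0, "jaw": 255}]'

```text
time: 12.65
tool_pos: [0.6028, 0.3342, 0.0462]
tool_rot: [-0.003, -0.119, 0.993, -0.001]
contact_force: [-0.6, 0.2, -0.0]
gripper_width: 0.005
```

```bash
python3 -c "
from h import *
go([.605,.33,.047],194.6)
g=grab('wrist','w7')
"
```

```text
t 12.65 pos [0.6028 0.3342 0.0462] F [-0.6  0.2 -0. ] w 0.005
phi -166.37667681047142 shift mm [-1.2 -4.6 -0.8]
rotvec deg [-0.08 -0.35 -0.98]
```

View pics/w7.png

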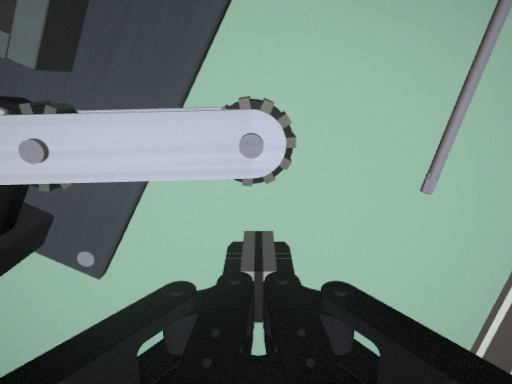

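Request:
move_arm --rows '[{"tx": 0.01, "ty": -0.005, "tz": 0, "ax": 0, "ay": -0.4, "az": -1, "jaw": 255}, {"tx": 0.01, "ty": 0, "tz": 0, "ax": 0, "ay": 0, "az": 0, "jaw": 255}, {"tx": 0, "ty": 0, "tz": 0, "ax": 0, "ay": 0, "az": 0, "jaw": 255}]'

```text
time: 13.0
tool_pos: [0.5861, 0.3252, 0.0504]
tool_rot: [0.003, -0.125, 0.992, 0.0]
contact_force: [-0.1, 0.5, -0.7]
gripper_width: 0.001
```

```bash
cat >> h.py <<'E'
def arc(psi,d,r=.105,z=.047):
    a=np.radians(psi); Rr=np.array([np.cos(a),np.sin(a)]); T=np.array([-Rr[1],Rr[0]]); P=np.array([.578,.214])
    v=manip.state()['tool_pos'][:2]-P; print('now r',np.hypot(*v),'ang',np.degrees(np.arctan2(v[1],v[0])),'for psi: d',-v@T,'r',v@Rr,'Fpush',-manip.state()['contact_force'][:2]@T)
    go([*(P+r*Rr-d*T),z],psi+90)
E
python3 -c "
from h import *
arc(104.6,.028)
arc(120,.028)"
```

```text
now r 0.11145779868854244 ang 85.80917979465296 for psi: d 0.03590211972780366 r 0.10551719616984762 Fpush 0.006111476482583977
t 13.0 pos [0.5861 0.3252 0.0504] F [-0.1  0.5 -0.7] w 0.001
phi -165.58694758329642 shift mm [ 7.9 -0.5  3.4]
rotvec deg [-0.02  0.37 -0.19]
now r 0.11145779868854244 ang 85.80917979465296 for psi: d 0.06263380557479697 r 0.09219461637055702 Fpush 0.13022946026551452
t 13.0 pos [0.5861 0.3252 0.0504] F [-0.1  0.5 -0.7] w 0.001
phi -165.58694758329642 shift mm [36.8  3.   3.2]
rotvec deg [ -0.07   0.36 -15.59]
```

Touch first, then sweep to about ψ=120°.

Request:
move_arm --rows '[{"tx": 0.009, "ty": 0.001, "tz": 0.003, "ax": 0, "ay": 0.4, "az": -4, "jaw": 255}, {"tx": 0.009, "ty": 0.002, "tz": 0, "ax": 0, "ay": 0, "az": -4, "jaw": 255}, {"tx": 0.009, "ty": 0.002, "tz": 0, "ax": 0, "ay": 0, "az": -4, "jaw": 255}, {"tx": 0.009, "ty": 0.002, "tz": 0, "ax": 0, "ay": 0, "az": -4, "jaw": 255}]'

```text
time: 13.4
tool_pos: [0.5552, 0.3216, 0.0534]
tool_rot: [0.008, -0.265, 0.964, 0.001]
contact_force: [3.2, 1.3, -1.8]
gripper_width: 0.004
```

```bash
python3 -c "
from h import *
arc(120,.028)
arc(140,.028)
g=grab('wrist','w8')
"
```

```text
now r 0.10998551144750837 ang 101.9608877989974 for psi: d 0.03405878970891732 r 0.10457921194928628 Fpush 3.440217221170303
t 13.4 pos [0.5552 0.3216 0.0534] F [ 3.2  1.3 -1.8] w 0.004
phi -149.22294497146552 shift mm [6.2 0.5 6.3]
rotvec deg [-0.15  0.9   0.78]
now r 0.10998551144750837 ang 101.9608877989974 for psi: d 0.06777299042214903 r 0.08662352161860709 Fpush 3.0632942418022453
t 13.4 pos [0.5552 0.3216 0.0534] F [ 3.2  1.3 -1.8] w 0.004
phi -149.22294497146552 shift mm [43.7  4.3  5.7]
rotvec deg [ -0.31   0.87 -19.22]
```

View pics/w8.png

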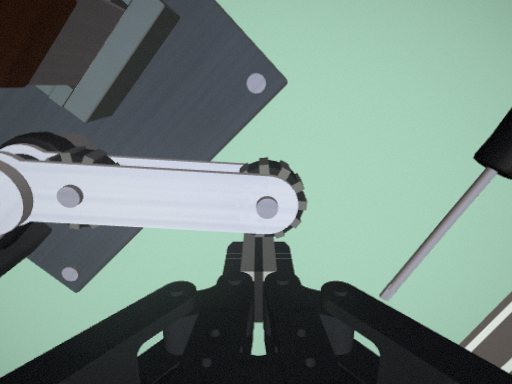

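Contact at 3.4 N, with the fingers on the wheel end at px (260,235). Continuing along the arc and correcting height.

Request:
move_arm --rows '[{"tx": 0.009, "ty": 0.0015, "tz": 0.006, "ax": 0, "ay": 0.8, "az": -4, "jaw": 255}, {"tx": 0.009, "ty": 0.0015, "tz": 0.001, "ax": 0, "ay": 0, "az": -4, "jaw": 255}, {"tx": 0.009, "ty": 0.0015, "tz": 0.001, "ax": 0, "ay": 0, "az": -4, "jaw": 255}, {"tx": 0.009, "ty": 0.0015, "tz": 0.001, "ax": 0, "ay": 0, "az": -4, "jaw": 255}]'

```text
time: 13.85
tool_pos: [0.5286, 0.3105, 0.0515]
tool_rot: [0.011, -0.399, 0.917, 0.001]
contact_force: [1.3, 3.7, -2.1]
gripper_width: 0.001
```

```bash
python3 -c "
from h import *
arc(135,.028)
arc(150,.028)
"
```

```text
now r 0.10841584291563701 ang 117.11924469613926 for psi: d 0.03328767253642464 r 0.10317909600406394 Fpush 3.5350230106278246
t 13.85 pos [0.5286 0.3105 0.0515] F [ 1.3  3.7 -2.1] w 0.001
phi -132.99087480401238 shift mm [5.3 2.  4.4]
rotvec deg [-0.37  1.24  2.  ]
now r 0.10841584291563701 ang 117.11924469613926 for psi: d 0.05885813770229906 r 0.09104786994392172 Fpush 3.864040988820217
t 13.85 pos [0.5286 0.3105 0.0515] F [ 1.3  3.7 -2.1] w 0.001
phi -132.99087480401238 shift mm [33.3  6.7  3.8]
rotvec deg [ -0.53   1.19 -12.99]
```

Request:
move_arm --rows '[{"tx": 0.009, "ty": 0.0025, "tz": 0.004, "ax": -0.3, "ay": 1.2, "az": -3, "jaw": 255}, {"tx": 0.009, "ty": 0.0025, "tz": 0.001, "ax": 0, "ay": 0, "az": -3, "jaw": 255}, {"tx": 0.009, "ty": 0.002, "tz": 0.001, "ax": 0, "ay": 0, "az": -4, "jaw": 255}, {"tx": 0.009, "ty": 0.002, "tz": 0.001, "ax": 0, "ay": 0, "az": -4, "jaw": 255}]'

```text
time: 14.25
tool_pos: [0.5052, 0.2938, 0.0508]
tool_rot: [0.011, -0.508, 0.861, 0.001]
contact_force: [2.4, 5.0, -3.0]
gripper_width: -0.002
```

```bash
python3 -c "
from h import *
arc(150,.028)
arc(164,.028)
grab('wrist','w9')
"
```

```text
now r 0.107972868706699 ang 132.36972757266005 for psi: d 0.032702117430095524 r 0.10290146691054652 Fpush 5.567190556555806
t 14.25 pos [0.5052 0.2938 0.0508] F [ 2.4  5.  -3. ] w -0.002
phi -118.90806597292482 shift mm [4.7 2.2 3.7]
rotvec deg [-0.53  1.14  1.09]
now r 0.107972868706699 ang 132.36972757266005 for psi: d 0.05662484271758335 r 0.09193349533202252 Fpush 5.510321675189321
t 14.25 pos [0.5052 0.2938 0.0508] F [ 2.4  5.  -3. ] w -0.002
phi -118.90806597292482 shift mm [30.9  6.4  3.1]
rotvec deg [ -0.67   1.07 -12.91]
```

View pics/w9.png

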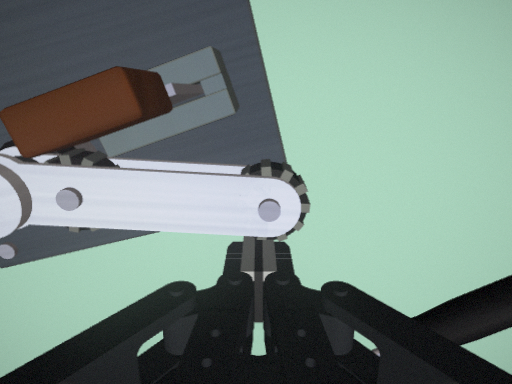

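The arm is about 18° short of the gauge. Taking smaller steps now.

Request:
move_arm --rows '[{"tx": 0.007, "ty": 0.0025, "tz": 0.004, "ax": -0.5, "ay": 1.2, "az": -3, "jaw": 255}, {"tx": 0.007, "ty": 0.0025, "tz": 0.001, "ax": 0, "ay": 0, "az": -3, "jaw": 255}, {"tx": 0.006, "ty": 0.002, "tz": 0.001, "ax": 0, "ay": 0, "az": -3, "jaw": 255}]'

```text
time: 14.6
tool_pos: [0.4946, 0.2827, 0.0498]
tool_rot: [0.007, -0.574, 0.819, -0.0]
contact_force: [2.2, 3.9, -3.1]
gripper_width: 0.0
```

```bash
python3 -c "
from h import *
arc(160,.028)
arc(165,.028)
"
```

```text
now r 0.10805222501253288 ang 140.53056883153772 for psi: d 0.03601422662689907 r 0.10187373955355418 Fpush 4.379649302026819
t 14.6 pos [0.4946 0.2827 0.0498] F [ 2.2  3.9 -3.1] w 0.0
phi -109.99699307115812 shift mm [8.  3.1 2.7]
rotvec deg [-0.48  0.59  0.  ]
now r 0.10805222501253288 ang 140.53056883153772 for psi: d 0.0447560630588629 r 0.09834723254688016 Fpush 4.296884545714235
t 14.6 pos [0.4946 0.2827 0.0498] F [ 2.2  3.9 -3.1] w 0.0
phi -109.99699307115812 shift mm [17.3  5.2  2.6]
rotvec deg [-0.51  0.57 -5.  ]
```

Request:
move_arm --rows '[{"tx": 0.006, "ty": 0.003, "tz": 0.003, "ax": -0.5, "ay": 0.6, "az": -1, "jaw": 255}, {"tx": 0.006, "ty": 0.002, "tz": 0.001, "ax": 0, "ay": 0, "az": -2, "jaw": 255}]'

```text
time: 14.8
tool_pos: [0.4891, 0.2755, 0.049]
tool_rot: [0.004, -0.594, 0.805, 0.0]
contact_force: [2.5, 3.5, -2.7]
gripper_width: -0.004
```

```bash
python3 -c "
from h import *
arc(165,.028)
grab('wrist','w10')
"
```

```text
now r 0.1080867417915121 ang 145.3442666878324 for psi: d 0.03635689719588717 r 0.1017886033767666 Fpush 4.0802259255862285
t 14.8 pos [0.4891 0.2755 0.049 ] F [ 2.5  3.5 -2.7] w -0.004
phi -107.16816602210992 shift mm [8.5 2.9 2. ]
rotvec deg [-0.28  0.38 -2.17]
```

View pics/w10.png

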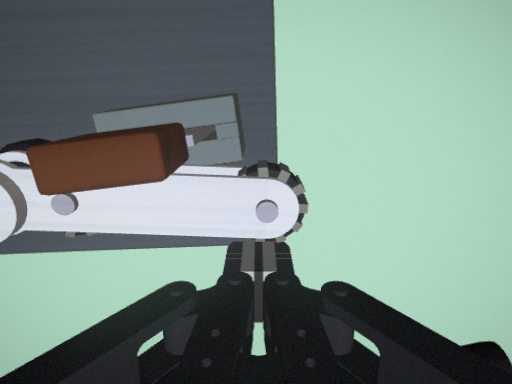

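Request:
move_arm --rows '[{"tx": 0.004, "ty": 0.002, "tz": 0.002, "ax": -0.3, "ay": 0.4, "az": -1, "jaw": 255}, {"tx": 0.004, "ty": 0.001, "tz": 0.001, "ax": 0, "ay": 0, "az": -0.5, "jaw": 255}]'

```text
time: 15.05
tool_pos: [0.4857, 0.2697, 0.0484]
tool_rot: [0.002, -0.604, 0.797, -0.0]
contact_force: [0.3, 4.9, 2.0]
gripper_width: -0.005
```

```bash
python3 -c "
from h import *
arc(165,.028)
"
```

```text
now r 0.1078050827486817 ang 148.87617419920926 for psi: d 0.029938997831138292 r 0.10356443537873997 Fpush 4.8500677538163215
t 15.05 pos [0.4857 0.2697 0.0484] F [0.3 4.9 2. ] w -0.005
phi -105.71303285978799 shift mm [2.  1.4 1.4]
rotvec deg [-0.15  0.18 -0.71]
```

Request:
move_arm --rows '[{"tx": 0.004, "ty": 0.001, "tz": 0.001, "ax": -0.1, "ay": 0.2, "az": -0.7, "jaw": 255}, {"tx": 0.003, "ty": 0, "tz": 0, "ax": 0, "ay": 0, "az": 0, "jaw": 255}]'

```text
time: 15.25
tool_pos: [0.4833, 0.2643, 0.0485]
tool_rot: [0.001, -0.608, 0.794, 0.0]
contact_force: [-0.5, 4.5, -1.7]
gripper_width: 0.003
```

```bash
python3 -c "
from h import *
arc(165,.028)
"
```

```text
now r 0.10721641011178505 ang 152.05141320069228 for psi: d 0.024024692155010876 r 0.10449006059963523 Fpush 4.184028880307206
t 15.25 pos [0.4833 0.2643 0.0485] F [-0.5  4.5 -1.7] w 0.003
phi -105.0794756405537 shift mm [-4.   0.5  1.5]
rotvec deg [-0.03  0.11 -0.08]
```

Request:
move_arm --rows '[{"tx": 0.003, "ty": 0.0005, "tz": 0.001, "ax": 0, "ay": 0, "az": 0, "jaw": 255}, {"tx": 0.003, "ty": 0, "tz": 0, "ax": 0, "ay": 0, "az": 0, "jaw": 255}]'

```text
time: 15.45
tool_pos: [0.4817, 0.26, 0.0484]
tool_rot: [0.002, -0.607, 0.794, 0.002]
contact_force: [2.8, 10.9, -3.0]
gripper_width: -0.0
```

```bash
python3 -c "
from h import *
arc(165,.028)
g=grab('wrist','w11')
cv2.imwrite('pics/w11z.png',cv2.resize(g['color'][110:270,0:320,::-1],None,fx=2.5,fy=2.5,interpolation=2))
"
```

```text
now r 0.10674203810503781 ang 154.479514147164 for psi: d 0.019489716227280775 r 0.10494767105656709 Fpush 11.201263252029623
t 15.45 pos [0.4817 0.26   0.0484] F [ 2.8 10.9 -3. ] w -0.0
phi -105.19401554219311 shift mm [-8.5  0.1  1.5]
rotvec deg [-0.02  0.32 -0.19]
```

View pics/w11z.png

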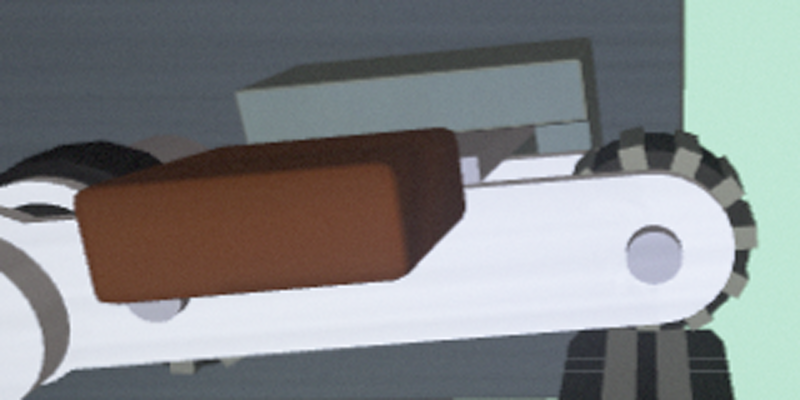

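Force jumped from 4.5 to 11 N, which means the arm is against the blade. I'll hold with a small standing push and watch for steadiness.

Request:
move_arm --rows '[{"tx": 0.002, "ty": 0, "tz": 0.001, "ax": 0, "ay": 0.2, "az": 0, "jaw": 255}, {"tx": 0.002, "ty": 0, "tz": 0, "ax": 0, "ay": 0, "az": 0, "jaw": 255}, {"tx": 0.002, "ty": 0, "tz": 0, "ax": 0, "ay": 0, "az": 0, "jaw": 255}]'

```text
time: 15.8
tool_pos: [0.4816, 0.2599, 0.0486]
tool_rot: [0.007, -0.606, 0.796, 0.005]
contact_force: [5.2, 11.3, -4.6]
gripper_width: 0.0
```

```bash
python3 -c "
from h import *
arc(167,.02)
g=grab('wrist','w12')
arc(167,.02)
g=grab('scene','s12');grab('top','t12')
arc(167,.02)
cv2.imwrite('pics/s12z.png',cv2.resize(g['color'][110:220,210:350,::-1],None,fx=5,fy=5,interpolation=2))
"
```

```text
now r 0.10672757730855052 ang 154.52973970264475 for psi: d 0.023045988102701958 r 0.10420968376558268 Fpush 12.140782829931657
t 15.8 pos [0.4816 0.2599 0.0486] F [ 5.2 11.3 -4.6] w 0.0
phi -105.45496276855725 shift mm [3.1 0.7 1.5]
rotvec deg [-0.08  1.   -2.46]
now r 0.10669743314119182 ang 154.5240042766229 for psi: d 0.023049907530356784 r 0.10417794393133846 Fpush 12.217032262501787
t 15.85 pos [0.4817 0.2599 0.0486] F [ 4.1 11.6 -4.1] w 0.002
phi -105.4636254059947 shift mm [3.1 0.7 1.5]
rotvec deg [-0.09  1.02 -2.46]
now r 0.10672895461362243 ang 154.52427547229942 for psi: d 0.023056223885115502 r 0.10420883020683086 Fpush 12.31526340108524
t 15.95 pos [0.4816 0.2599 0.0486] F [ 4.6 11.6 -4.1] w 0.002
phi -105.45987877542632 shift mm [3.1 0.7 1.5]
rotvec deg [-0.08  1.   -2.46]
```

View pics/s12z.png

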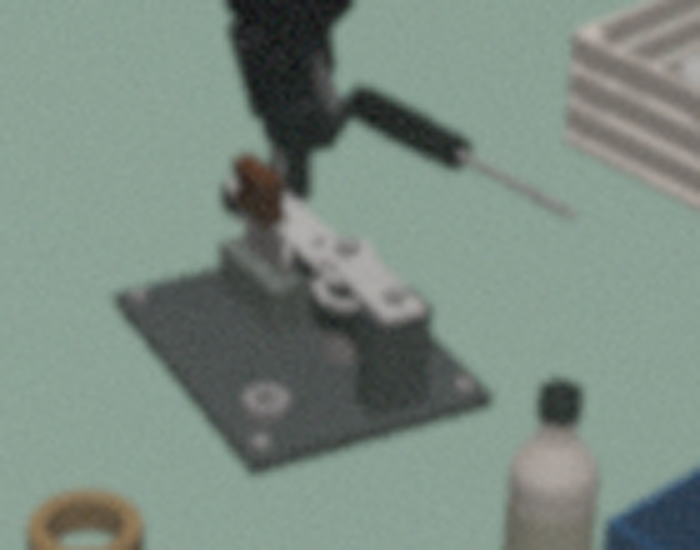

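View pics/w12.png

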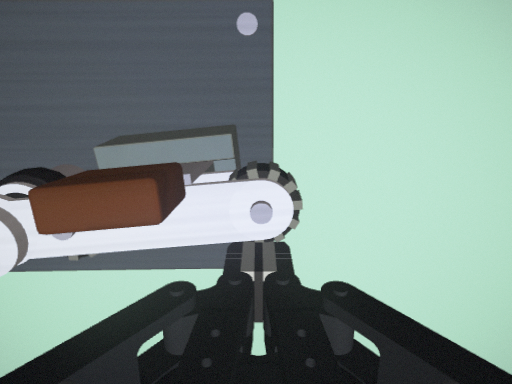

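The push is steady at 12 N with no motion. The fingers are clear of the handle, and the gauge stands upright. One more hold to confirm the step duration.

Request:
move_arm --rows '[{"tx": 0.002, "ty": 0, "tz": 0, "ax": 0, "ay": 0.3, "az": 0, "jaw": 255}, {"tx": 0.002, "ty": 0, "tz": 0, "ax": 0, "ay": 0.2, "az": 0, "jaw": 255}, {"tx": 0.002, "ty": 0, "tz": 0, "ax": 0, "ay": 0, "az": 0, "jaw": 255}, {"tx": 0.002, "ty": 0, "tz": 0, "ax": 0, "ay": 0, "az": 0, "jaw": 255}, {"tx": 0.002, "ty": 0, "tz": 0, "ax": 0, "ay": 0, "az": 0, "jaw": 255}]'

```text
time: 16.45
tool_pos: [0.4818, 0.2601, 0.0488]
tool_rot: [0.014, -0.603, 0.798, 0.009]
contact_force: [3.3, 10.6, -3.9]
gripper_width: 0.001
```

```bash
python3 - <<'E'
from h import *
for i in range(6):
    g=manip.grab_frame('top'); s=manip.state(); print(s['time'],np.round(s['tool_pos'],4),np.round(s['contact_force'],1))
g=grab('top','t13'); cv2.imwrite('pics/t13z.png',cv2.resize(g['color'][170:270,140:260,::-1],None,fx=5,fy=5,interpolation=2))
E
```

```text
16.5 [0.4818 0.26   0.0487] [ 3.1 11.9 -4.1]
16.55 [0.4818 0.26   0.0487] [ 4.  10.8 -4.1]
16.6 [0.4818 0.26   0.0487] [ 3.9 10.  -3.5]
16.65 [0.4818 0.26   0.0487] [ 4.  11.  -3.1]
16.7 [0.4818 0.26   0.0487] [ 4.5 11.6 -3.9]
16.75 [0.4818 0.26   0.0487] [ 3.2 11.2 -2.9]
```

View pics/t13z.png

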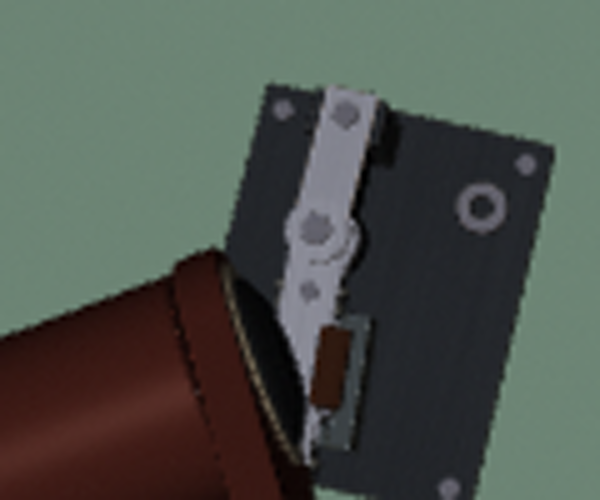

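```bash
python3 - <<'E'
from h import *
g=load('t13'); print(ray(g,(332/5+140,367/5+170),.105), 'slot .513 .214')
manip.job_done()
s=manip.state(); print(s['time'],s['contact_force'])
E
```

```text
[0.51085952 0.20330493 0.105     ] slot .513 .214
the job is handed in; nothing more can be done
the job is handed in; nothing more can be done
```

I moved the stop gauge from the rack's middle slot into the stop block and let go of it. Then I pushed the cage arm forward onto its blade with shut fingers and handed the job in while still pushing. No verdict was given, so what follows is from my own checks.

- **Seating:** before going in, the blade lined up with the slot to within about 0.6 mm. It bottomed out at the expected height (tool at 0.0725 m against 0.0726 m at the grip in the rack). In pictures taken right after release it stood upright.
- **Pressing:** the push force rose from about 4.5 N to 11–12 N when the arm reached the blade. It then held steady, with no further movement, for more than 1 s before hand-in. The arm was about 1.0–1.1 rad from rest. I couldn't measure the force between arm and gauge directly, but 12 N is well above the 4–6 N spring. The fingers looked clear of the handle in the wrist view.
- **Tilt under load:** this check was less clean. The last top view put the top of the handle about 10 mm to the side of the slot, which is a lean of roughly 0.1 rad. That is about what the slot's play allows and under the 0.15 rad limit, but I did not check it from a second view.
- **Other items:** nothing else was touched as far as I saw, though I did not re-measure them at the end.

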